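Register the pipette-tip carton in the corner stop

TASK

Push the large carton across the worktop into the corner of the low L-shaped metal stop, so that it stands flat with a long side flush against the long back rail and an end flush against the short end rail. Only push it with the fingers: do not lift or tip it, leave it standing there, and do not disturb the other things on the worktop.

Things in the scene. Friction and masses are not known exactly. Their poses are not given: they have to be found in the camera images.
- carton: The large carton: the biggest cardboard box on the worktop, closed, loose, 0.15 to 0.3 kg, slides with 1 to 4 N. Origin: centre of its underside; 60 mm along its x axis, 95 mm along its y axis, 50 mm high. It starts on the robot's side of the back rail, left of the end rail, clear of both, its length within 0.4 rad of the back rail's direction. Either long side may face the rail.
- stop: Low L-shaped aluminium stop, screwed down. Origin: inside corner at worktop height. x axis: away from the robot, y axis: to the robot's left. Inner face of the long back rail: plane x = 0, y from 0 to 175 mm; of the short end rail: plane y = 0, x from -55 mm to 0. Rails 22 mm high, 5 mm thick; 4 mm high feet on their outer sides only.
- home (a point): Point on the worktop where the carton's origin lies when it is fully home: 30 mm before the back rail's inner face and 47.5 mm to the left of the end rail's; in the stop's frame x = -30 mm, y = +47.5 mm. Axes parallel to the stop's; the carton's y axis is then parallel to this y axis, either way round.
- small_carton: Bystander, loose: small flat carton, 40 x 60 x 22 mm. Origin: centre of its underside. Not to be moved.
- cup: Bystander, loose: closed round sample cup, 55 mm diameter, 58 mm high. Origin: centre of its underside. Not to be moved.
- vial: Bystander, loose: small glass vial with screw cap, 22 mm diameter, 48 mm high. Origin: centre of its underside. Not to be moved.
- tape: Bystander, loose: roll of adhesive tape lying flat, 52 mm diameter, 19 mm high. Origin: centre of its underside. Not to be moved.
- brown_bottle: Bystander, loose: small brown bottle, 35 mm diameter, 85 mm high. Origin: centre of its underside. Not to be moved.

How it is judged:
By the outcome, as a careful person would: the job done as asked, in the order asked, and still so for the second after the job is handed in, with the robot touching nothing.
It also fails if it takes over 45 s, if anything falls off the work surface, if the arm or the gripper's body presses on something with over 40 N, if the wrist force passes 120 N, or if a joint passes its speed limit or range.

ROBOT

A 6-joint arm with a two-finger parallel gripper is mounted at the origin on a cart in front of the work surface, level with it; the furniture and walls round the work are solid. World frame = base frame: x ahead of the robot, y to its left, z up, the work surface at z = 0. Lengths are in m, angles in rad, forces in N, time in s.
With the tool pointing down it reaches from about 0.325 to 0.775 m from the base axis. Payload 5.5 kg.
Tool frame: the origin (TCP) lies at the centre of the arm's flange, where the gripper is bolted on; the fingertips stand 182 mm ahead of it and the grasp point (between the pads) lies 163 mm ahead of it (robot.grip_point_offset is the distance from the TCP to the grasp point, in m); z points along the fingers, y is the line along which they close (so a half turn about z gives the same grasp; the last joint's range is limited). The gripper opens to 88 mm and grips with 3 to 60 N. Pads are 20 mm wide; open, the fingers measure 115 mm over their backs; the gripper's body (75 mm by 178 mm) begins 61 mm behind the grasp point.
Start: joints at [-1.285, 0.091, 1.231, -0, 1.82, -0.057], TCP at [0.202, -0.565, 0.405] pointing down, gripper open.
Joint ranges: [-2.87, 2.87], [-0.86, 2.18], [0.17, 2.46], [-1.51, 4.65], [0.06, 2.69], [-2.65, 2.65]. Speed limits (rad/s): [2.57, 2.57, 3.01, 3.14, 3.14, 3.14].

INTERFACE

Orientations are given as a unit quaternion [w, x, y, z].
In Python, from rig import robot gives the robot as it stands.
- The arm moves only by the tool apply_moves, never from a script. Its arguments are lists of equal length, an entry for each row: "offset": the shift along the tool's x, y, z in m, a list of three; "spin": the turn about the tool's z in rad. A call has 1 to 5 rows; each row shifts and turns the commanded pose from where the row before left it, along the tool's axes as they then stand; what a row does not reach is not made up. A row lasts 1/12 s, in which the tool goes at most 41.7 mm and 7.16 degrees, less where a joint would pass 70% of its speed; a pose out of reach is approached as far as the arm can. A call is refused whole if a number of a shift passes 0.0417 or a number of a turn 0.125, either way. A call with a gripper value outside its range is refused whole. "claw" is the closure, from 0 (fully open) to 1 (shut), set as the call begins (left out, the last holds). The fingers move at their own pace and stop on an object; "newtons" is the grip in N (left out, the last holds). Time passes only in rows, so rows that do not move let the fingers close. It gives the time, the measured TCP pose, the force, the opening and the grip force at its end, in the units of the state.
- robot.sense(): the state, without advancing time (a new reading comes with each control period).
- robot.capture(name): name is "side" or "top"; returns (picture, depth): 384x512x3 uint8, red, green, blue; 384x512 float32, m along the optical axis (not along the pixel's ray), 0 where there is no reading.
- robot.camera_model(name): a dict with "vertical_fov" (degrees; the focal length in pixels is half the picture's height over the tangent of half this angle, whatever the lens; pixels are square), "cx", "cy" (the principal point, pixels), "position" and "attitude" of the camera in the world. Camera axes: x right, y down, z forward; pixel columns grow to the right and rows downward; lengths in m; the calibration is good to about 2 mm. A picture is of the moment at which its call begins. camera_model takes no time and is no camera call.
- robot.finish_job(): hands the job in; it is judged then, once.
The state is a dict: "time_s": time; "joint_positions": joint angles; "joint_velocities": joint speeds; "tau": joint torques, N m; "tool_pos": TCP position; "orientation": TCP orientation; "wrist_force": force on the tool from outside, world axes, zero at the start; "wrist_torque": the same for the moment, N m; "finger_gap": finger opening in m; "gripper_force": force on a finger pad.
Only numpy, scipy, OpenCV 4.12 (cv2) and the standard library are available. Lean on these libraries where they do the work, as an engineer would, in place of code of your own. Each camera call takes 0.05 s, during which the arm holds its last target. There are 200 camera calls.

## Working session

There is one attempt and no reset: what is moved stays moved. The work goes in short steps, Python scripts to look and compute and a tool call to move; the robot and the scene stay as the last step left them, time stands still between calls to the robot, and variables do not carry over. Pictures are saved under pics/ and viewed, at most 10 in all, crops included, and the job is handed in when it is done.

Besides the shell and the picture viewer there is one more tool, called after "Emit:" by a JSON object that holds its "op" and its "data". apply_moves: Moves the arm, as the interface text tells. Its arguments: {"type":"object","properties":{"offset":{"type":"array","items":{"type":"array","items":{"type":"number"}}},"spin":{"type":"array","items":{"type":"number"}},"claw":{"type":"number"},"newtons":{"type":"number"}},"required":["offset","spin"]}

```bash
mkdir -p pics; cat > h.py <<'E'
import numpy as np, cv2
from rig import robot
from scipy.spatial.transform import Rotation as R
def cam(n):
    m=robot.camera_model(n); f=192/np.tan(np.radians(m["vertical_fov"])/2)
    a=np.array(m["attitude"]); Rm=a if a.shape==(3,3) else R.from_quat(a[[1,2,3,0]]).as_matrix()
    return f,m["cx"],m["cy"],np.array(m["position"]),Rm
def ray(n,px,z):
    f,cx,cy,p,Rm=cam(n); px=np.atleast_2d(px).astype(float)
    d=np.c_[(px[:,0]-cx)/f,(px[:,1]-cy)/f,np.ones(len(px))]@Rm.T
    return p+d*((z-p[2])/d[:,2])[:,None]
def cloud(n,dep):
    f,cx,cy,p,Rm=cam(n); v,u=np.mgrid[:384,:512]
    return p+(np.dstack([(u-cx)/f,(v-cy)/f,np.ones_like(dep)])*dep[...,None])@Rm.T
E
python3 - <<'E'
from h import *
for n in("top","side"):
    p,d=robot.capture(n); cv2.imwrite(f"pics/{n}0.png",p[...,::-1]); np.savez(f"{n}0.npz",p=p,d=d); print(robot.camera_model(n))
print(robot.sense())
E
```

```text
{'vertical_fov': 44.79056615023941, 'cx': 256.74600912850485, 'cy': 194.80878939575513, 'position': array([0.23012707, 0.00687418, 1.59551649]), 'attitude': array([-0.05847743,  0.71403248, -0.69487377,  0.0623575 ])}
{'vertical_fov': 51.009906765352426, 'cx': 256.1573024557908, 'cy': 191.3816040409198, 'position': array([0.83848744, 0.56145852, 0.92895994]), 'attitude': array([-0.08282882,  0.27483019,  0.90841005, -0.30397194])}
{'time_s': 0.1, 'joint_positions': array([-1.28472505e+00,  9.18231257e-02,  1.23176512e+00, -4.51100082e-06,
        1.81981108e+00, -5.66861384e-02]), 'joint_velocities': array([ 0.00035017, -0.00164165, -0.00327374,  0.00127448, -0.00106253,
        0.0002345 ]), 'tau': array([ 3.51262774e-03, -4.47858059e+01, -4.07569134e+01,  7.01508089e-02,
        2.84647144e-02, -1.03353041e-04]), 'tool_pos': array([ 0.20167347, -0.56515399,  0.40359618]), 'orientation': array([-8.97149960e-04,  9.85350270e-01,  1.70540404e-01, -1.05550891e-04]), 'wrist_force': array([ 1.029584  , -0.24673257, -0.65906924]), 'wrist_torque': array([-0.00319727,  0.00414738, -0.01367515]), 'gripper_force': 0.0, 'finger_gap': 0.0876597869822914}
```

View pics/top0.png

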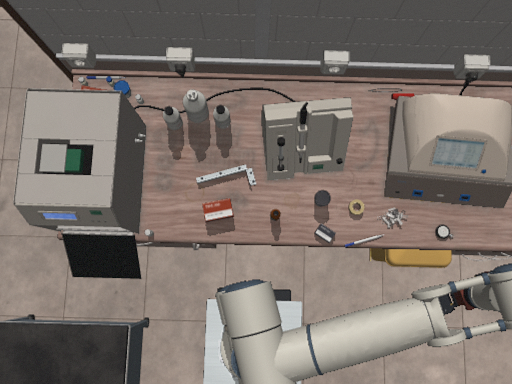

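View pics/side0.png

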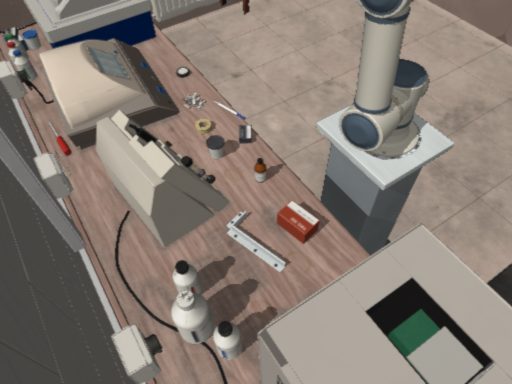

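The top view shows the red carton at about (218,210), the stop's back rail from (197,181) to (247,170) and its end rail at (251,177). The brown bottle is at (275,215), about 40 px right of the carton. In the side view the carton is at (298,221) and the stop runs from (240,215) to (285,265).

```bash
python3 - <<'E'
from h import *
ims=[]
for n,(x0,x1,y0,y1) in (("top",(180,300,150,240)),("side",(215,335,190,280))):
    D=np.load(n+"0.npz"); p,d=D["p"],D["d"]; C=cloud(n,d); z=C[...,2]
    ims.append(cv2.resize(p[y0:y1,x0:x1,::-1],None,fx=5,fy=5,interpolation=cv2.INTER_CUBIC)[:, :])
    hsv=cv2.cvtColor(p,cv2.COLOR_RGB2HSV); roi=np.zeros(z.shape,bool); roi[y0:y1,x0:x1]=1
    # worktop bias
    wt=roi&(abs(z)<.012); print(n,"worktop z",np.median(z[wt]))
    def rect(m,name,zz):
        m=m.astype(np.uint8); k,l,s,c=cv2.connectedComponentsWithStats(m); 
        for i in range(1,k):
            if s[i,4]<25: continue
            q=np.argwhere(l==i)[:,::-1]; w=ray(n,q,zz)[:,:2]
            r=cv2.minAreaRect((w*1000).astype(np.float32)); print(name,s[i],"c",np.round(r[0],1),"size",np.round(r[1],1),"ang",round(r[2],1),"z",np.median(z[l==i]).round(4))
    rect(roi&(z>.042)&(z<.06),"h50",.05)
    rect(roi&(z>.012)&(z<.03)&(hsv[...,1]<60)&(hsv[...,2]>110),"rail",.022)
    rect(roi&(z>.06)&(z<.11),"bottle",.085)
cv2.imwrite("pics/crop0.png",cv2.resize(ims[0],(800,600))); cv2.imwrite("pics/crop1.png",cv2.resize(ims[1],(800,600)))
E
```

```text
top worktop z 0.00024756807961723304
h50 [267 167  27   8  93] c [581.1 -75.2] size [18.1 90.1] ang 8.9 z 0.0512
h50 [202 198  31  23 507] c [444.9 133. ] size [61.1 94.7] ang 13.1 z 0.0504
rail [196 168  56  17 122] c [568.1 117.1] size [189.5  55.8] ang 89.4 z 0.0215
bottle [266 150  34  22 341] c [604.7 -81.7] size [ 59.9 115.6] ang 15.6 z 0.0896
bottle [271 209   9  10  55] c [434.2 -60.8] size [28. 25.] ang 27.7 z 0.0674
side worktop z -0.000581231139918148
h50 [215 192  10  13  42] c [585.2 -28.7] size [40.9 19.2] ang 32.4 z 0.0507
h50 [277 200  43  36 759] c [446.4 136.8] size [64.2 97.3] ang 13.1 z 0.0496
rail [231 211  55  55 238] c [569.4 121.4] size [ 58.5 189.6] ang 0.1 z 0.02
bottle [215 190   7  10  49] c [591.8 -19.9] size [29.4 15.6] ang 60.2 z 0.0721
```

View pics/crop0.png

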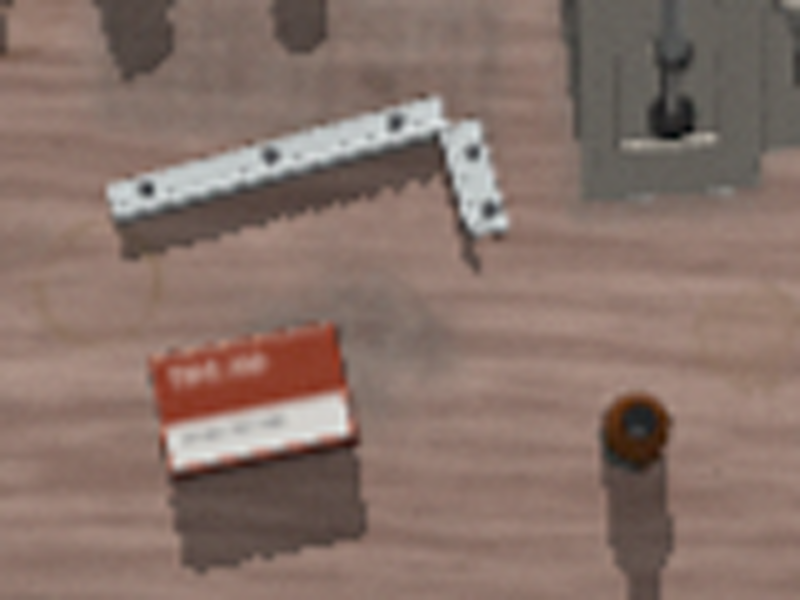

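View pics/crop1.png

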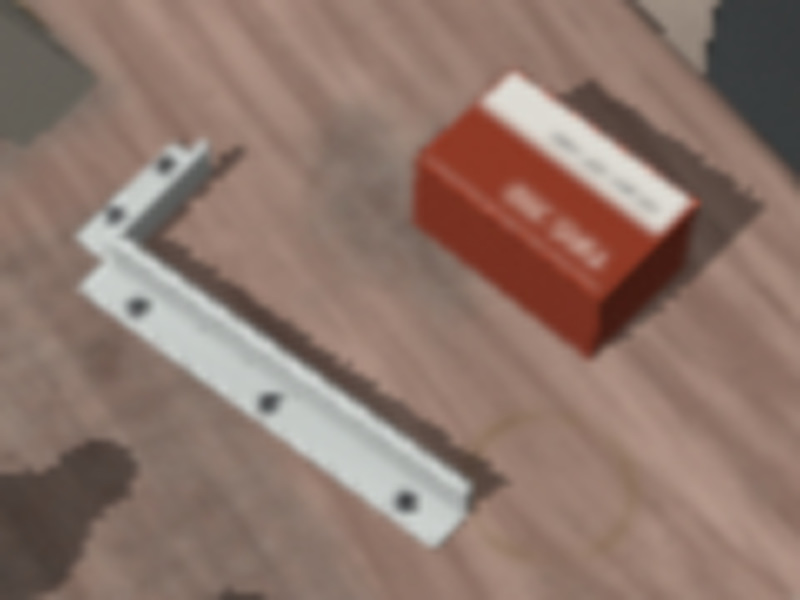

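The top crop shows the back rail's robot-side edge from (117,218) to (441,135) and the end rail's left edge from there to (470,238). The side crop shows the back rail's inner top edge from (130,243) to (470,485), and the end rail's tip at (205,140). The carton's length is almost parallel to the back rail.

```bash
python3 - <<'E'
from h import *
T=lambda a:np.array(a)/6.6667+[180,150]; S=lambda a:np.array(a)/6.6667+[215,190]
t=T([(117,218),(441,135),(470,238)]); s=S([(470,485),(130,243),(205,145)])
for n,q in(("top",t),("side",s)):
  for z in(0,.022):
    w=ray(n,q,z)[:,:2]*1000; e=w[0]-w[1]; g=w[1]-w[2]
    print(n,z,np.round(w,1).tolist(),"len",np.hypot(*e).round(1),np.hypot(*g).round(1),"ang",np.degrees(np.arctan2(-e[0],e[1])).round(1),np.degrees(np.arctan2(g[1],g[0])).round(1))
# carton corners, top face
for n,o,c in(("top",T,[(150,357),(333,323),(357,440),(172,475)]),("side",S,[(415,158),(517,70),(700,203),(603,298)])):
    w=ray(n,o(c),.05)[:,:2]*1000; print(n,np.round(w,1).tolist(),"c",w.mean(0).round(1),np.hypot(*np.diff(np.vstack([w,w[:1]]),axis=0).T).round(1))
    r=cv2.minAreaRect(w.astype(np.float32)); print(r)
print(ray("top",T([(635,425)]),.085),R.from_quat(robot.sense()["orientation"][[1,2,3,0]]).as_matrix().round(3))
E
```

```text
top 0 [[543.0, 209.3], [592.2, 41.2], [537.5, 24.4]] len 175.1 57.2 ang 16.3 17.1
top 0.022 [[538.7, 206.5], [587.2, 40.8], [533.3, 24.2]] len 172.7 56.5 ang 16.3 17.1
side 0 [[533.0, 204.8], [584.1, 40.2], [533.1, 16.9]] len 172.3 56.0 ang 17.3 24.6
side 0.022 [[540.2, 213.2], [590.1, 52.6], [540.4, 29.8]] len 168.3 54.7 ang 17.3 24.6
top [[462.5, 182.9], [482.3, 91.6], [423.3, 77.4], [403.2, 169.2]] c [442.8 130.3] [93.5 60.7 93.9 60.8]
((442.9014587402344, 130.1846160888672), (60.84172439575195, 94.63751983642578), 12.380308151245117)
side [[484.5, 97.4], [426.3, 85.7], [405.2, 176.0], [462.2, 188.8]] c [444.6 137. ] [59.4 92.7 58.4 94.1]
((444.89508056640625, 136.711669921875), (59.4016227722168, 94.52670288085938), 13.114465713500977)
[[ 0.43010442 -0.06007232  0.085     ]] [[ 0.942  0.336 -0.001]
 [ 0.336 -0.942  0.002]
 [ 0.    -0.002 -1.   ]]
```

Emit:
{"op": "apply_moves", "data": {"offset": [[0.033,-0.024,0],[0.033,-0.024,0],[0.033,-0.024,0],[0.033,-0.024,0],[0.033,-0.024,0]], "spin": [0.053,0,0,0,0], "claw": 0.43}}

```text
time_s: 0.52
tool_pos: [0.3244, -0.4001, 0.4041]
orientation: [-0.0, 0.99, 0.144, -0.0]
wrist_force: [0.4, 0.4, -0.1]
finger_gap: 0.0583
gripper_force: 0.0
```

Emit:
{"op": "apply_moves", "data": {"offset": [[0.0205,-0.036,0],[0.0205,-0.036,0],[0.0205,-0.036,0],[0.0205,-0.036,0],[0.0205,-0.036,0]], "spin": [0,0,0,0,0]}}

```text
time_s: 0.93
tool_pos: [0.3704, -0.198, 0.4042]
orientation: [-0.0, 0.99, 0.144, -0.0]
wrist_force: [1.7, 0.7, -0.8]
finger_gap: 0.0496
gripper_force: 0.0
```

Emit:
{"op": "apply_moves", "data": {"offset": [[0.01,-0.036,0.015],[0.01,-0.036,0.015],[0.01,-0.036,0.015],[0.005,-0.036,0.015],[0,-0.036,0.015]], "spin": [0,0,0,0,0]}}

```text
time_s: 1.35
tool_pos: [0.3522, -0.0157, 0.3284]
orientation: [-0.0, 0.99, 0.144, -0.0]
wrist_force: [1.2, 0.8, 1.2]
finger_gap: 0.0499
gripper_force: 0.0
```

Emit:
{"op": "apply_moves", "data": {"offset": [[0.013,-0.0235,0.012],[0.013,-0.0235,0.012],[0.013,-0.0235,0.012],[0.013,-0.0235,0.012],[0.013,-0.0235,0.012]], "spin": [0,0,0,0,0]}}

```text
time_s: 1.77
tool_pos: [0.3811, 0.1152, 0.2688]
orientation: [0.0, 0.989, 0.145, 0.0]
wrist_force: [0.7, 0.5, -0.3]
finger_gap: 0.0501
gripper_force: 0.0
```

Emit:
{"op": "apply_moves", "data": {"offset": [[0,0,0.02],[0,0,0.02],[0,0,0.02],[0,0,0.01],[0,0,0]], "spin": [0,0,0,0,0]}}

```text
time_s: 2.18
tool_pos: [0.3804, 0.1136, 0.1968]
orientation: [0.0, 0.99, 0.144, -0.003]
wrist_force: [-0.2, 0.7, 0.8]
finger_gap: 0.0502
gripper_force: 0.0
```

```bash
python3 - <<'E'
from h import *
p,d=robot.capture("side"); cv2.imwrite("pics/s1.png",cv2.resize(p[190:280,235:355,::-1],(800,600),interpolation=cv2.INTER_CUBIC))
E
```

```text
(no output)
```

View pics/s1.png

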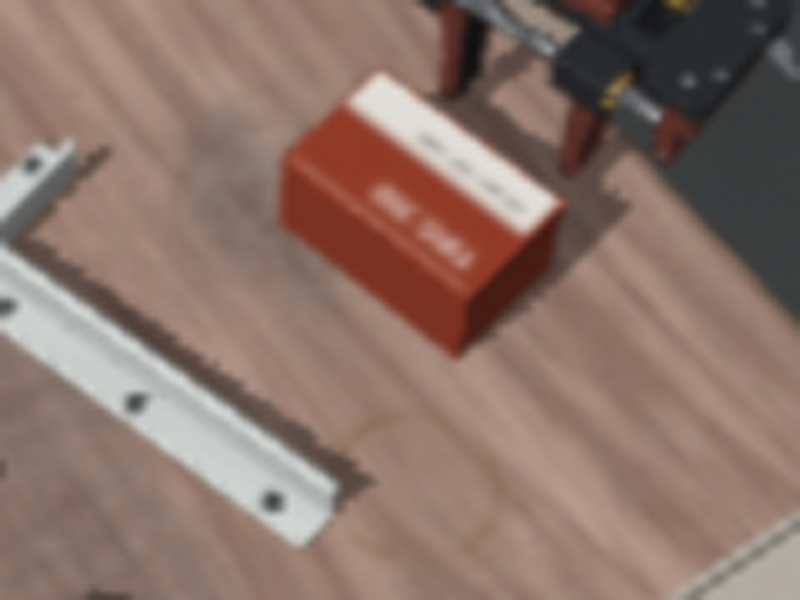

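The fingertips at (455,90) and (570,170) stand behind the carton's long side and are about centred on it. I'll push towards the back rail.

Emit:
{"op": "apply_moves", "data": {"offset": [[0.012,0,0],[0.012,0,0],[0.012,0,0],[0.012,0,0],[0.012,0,0]], "spin": [0,0,0,0,0]}}

```text
time_s: 2.65
tool_pos: [0.4398, 0.1309, 0.2014]
orientation: [-0.0, 0.99, 0.144, 0.001]
wrist_force: [-2.9, -0.4, 1.8]
finger_gap: 0.0498
gripper_force: 1.4
```

Emit:
{"op": "apply_moves", "data": {"offset": [[0.007,0,0],[0.007,0,0],[0.006,0,0],[0.005,0,0],[0.003,0,0]], "spin": [0,0,0,0,0]}}

```text
time_s: 3.07
tool_pos: [0.4661, 0.139, 0.2]
orientation: [-0.0, 0.99, 0.144, 0.0]
wrist_force: [-1.9, -0.6, 2.2]
finger_gap: 0.0501
gripper_force: 1.4
```

Emit:
{"op": "apply_moves", "data": {"offset": [[0.002,0,0],[0.002,0,0],[0.002,0,0],[0.002,0,0],[0.002,0,0]], "spin": [0,0,0,0,0]}}

```text
time_s: 3.48
tool_pos: [0.4753, 0.1418, 0.1996]
orientation: [0.0, 0.99, 0.144, -0.0]
wrist_force: [-2.4, -1.2, 2.1]
finger_gap: 0.0498
gripper_force: 1.4
```

Emit:
{"op": "apply_moves", "data": {"offset": [[0.002,0,0],[0.002,0,0],[0.002,0,0],[0.002,0,0],[0.001,0,0]], "spin": [0,0,0,0,0]}}

```text
time_s: 3.9
tool_pos: [0.4841, 0.1444, 0.1996]
orientation: [0.0, 0.99, 0.144, 0.0]
wrist_force: [-2.0, -0.6, 2.5]
finger_gap: 0.05
gripper_force: 1.5
```

Emit:
{"op": "apply_moves", "data": {"offset": [[0.0015,0,0],[0.0015,0,0],[0.001,0,0],[0.001,0,0],[0.001,0,0]], "spin": [0,0,0,0,0]}}

```text
time_s: 4.32
tool_pos: [0.4874, 0.1452, 0.1996]
orientation: [0.001, 0.989, 0.145, -0.006]
wrist_force: [-24.4, -11.6, 18.2]
finger_gap: 0.0503
gripper_force: 13.8
```

Emit:
{"op": "apply_moves", "data": {"offset": [[-0.004,0,0],[-0.01,0,0],[-0.012,0,0],[-0.012,0,0],[-0.01,0,-0.01]], "spin": [0,0,0,0,0], "claw": 0.77}}

```text
time_s: 4.73
tool_pos: [0.4427, 0.1321, 0.2076]
orientation: [0.0, 0.99, 0.144, -0.001]
wrist_force: [0.6, 0.2, -0.7]
finger_gap: 0.0217
gripper_force: 0.0
```

Emit:
{"op": "apply_moves", "data": {"offset": [[0,0,-0.02],[0,0,-0.02],[0,0,-0.01],[0,0,0],[0,0,0]], "spin": [-0.12,-0.12,-0.12,-0.12,-0.12]}}

```text
time_s: 5.15
tool_pos: [0.4442, 0.1325, 0.2609]
orientation: [0.0, 0.901, 0.433, 0.002]
wrist_force: [-0.0, -0.2, 0.3]
finger_gap: 0.0204
gripper_force: 0.0
```

Emit:
{"op": "apply_moves", "data": {"offset": [[0,0,0],[0,0,0],[0,0,0],[0,0,0],[0,0,0]], "spin": [-0.12,-0.12,-0.12,-0.12,-0.12]}}

```text
time_s: 5.57
tool_pos: [0.444, 0.1324, 0.2595]
orientation: [0.0, 0.733, 0.68, 0.001]
wrist_force: [0.3, -0.4, 1.0]
finger_gap: 0.0203
gripper_force: 0.0
```

Emit:
{"op": "apply_moves", "data": {"offset": [[0,0,0],[0,0,0],[0,0,0],[0,0,0],[0,0,0]], "spin": [-0.12,-0.12,-0.12,-0.011,0]}}

```text
time_s: 5.98
tool_pos: [0.4438, 0.1324, 0.2595]
orientation: [0.0, 0.599, 0.801, 0.0]
wrist_force: [0.0, 0.6, -0.3]
finger_gap: 0.0201
gripper_force: 0.0
```

```bash
python3 - <<'E'
from h import *
p,d=robot.capture("side"); cv2.imwrite("pics/s2.png",cv2.resize(p[180:285,215:355,::-1],(800,600),interpolation=cv2.INTER_CUBIC))
z=cloud("side",d)[...,2]; m=(z>.042)&(z<.06); m[:190]=0;m[290:]=0;m[:,:225]=0;m[:,340:]=0
h=cv2.cvtColor(p,cv2.COLOR_RGB2HSV)
w=ray("side",np.argwhere(m)[:,::-1],.05)[:,:2]*1000
print(cv2.minAreaRect(w.astype(np.float32)),robot.sense()["tool_pos"])
E
```

```text
((524.9507446289062, 161.84886169433594), (63.0493049621582, 96.66033172607422), 17.491119384765625) [0.44380205 0.13239142 0.25958707]
```

View pics/s2.png

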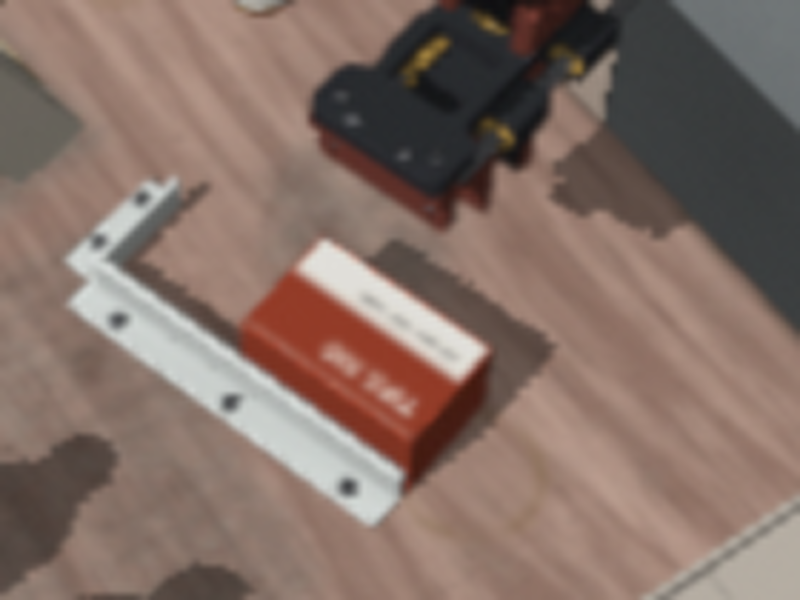

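The carton is flush on the back rail, with its left end near the rail's left end at (405,485). It has about 80 mm to go to the end rail, so I'll go round to its left end.

Emit:
{"op": "apply_moves", "data": {"offset": [[0.0175,0,0],[0.0175,0,0],[0.0175,0,0],[0.0175,0,0],[0.0175,0,0]], "spin": [0,0,0,0,0]}}

```text
time_s: 6.45
tool_pos: [0.4184, 0.217, 0.2597]
orientation: [0.0, 0.599, 0.801, 0.0]
wrist_force: [0.1, 0.2, -0.5]
finger_gap: 0.0199
gripper_force: 0.0
```

Emit:
{"op": "apply_moves", "data": {"offset": [[0,0.0166,0],[0,0.0166,0],[0,0.0166,0],[0,0.0166,0],[0,0.0166,0]], "spin": [0,0,0,0,0]}}

```text
time_s: 6.87
tool_pos: [0.499, 0.2403, 0.2595]
orientation: [0.0, 0.599, 0.801, 0.0]
wrist_force: [0.5, 0.6, -0.3]
finger_gap: 0.02
gripper_force: 0.0
```

Emit:
{"op": "apply_moves", "data": {"offset": [[0,0,0.015],[0,0,0.02],[0,0,0.02],[0,0,0.007],[0,0,0]], "spin": [0,0,0,0,0]}}

```text
time_s: 7.28
tool_pos: [0.4975, 0.2396, 0.1951]
orientation: [-0.001, 0.598, 0.801, -0.002]
wrist_force: [0.2, 0.6, -0.8]
finger_gap: 0.0198
gripper_force: 0.0
```

Emit:
{"op": "apply_moves", "data": {"offset": [[-0.012,0,0],[-0.012,0,0],[-0.012,0,0],[-0.012,0,0],[-0.012,0,0]], "spin": [0,0,0,0,0]}}

```text
time_s: 7.7
tool_pos: [0.516, 0.1812, 0.1992]
orientation: [0.001, 0.598, 0.802, 0.001]
wrist_force: [-1.1, 2.8, 2.2]
finger_gap: 0.0199
gripper_force: 1.4
```

Emit:
{"op": "apply_moves", "data": {"offset": [[-0.007,0,0],[-0.007,0,0],[-0.006,0,0],[-0.005,0,0],[-0.003,0,0]], "spin": [0,0,0,0,0]}}

```text
time_s: 8.12
tool_pos: [0.5235, 0.1551, 0.1976]
orientation: [-0.0, 0.598, 0.802, 0.0]
wrist_force: [-0.8, 1.9, 3.2]
finger_gap: 0.0203
gripper_force: 1.4
```

Emit:
{"op": "apply_moves", "data": {"offset": [[-0.003,0,0],[-0.003,0,0],[-0.002,0,0],[-0.002,0,0],[-0.001,0,0]], "spin": [0,0,0,0,0]}}

```text
time_s: 8.53
tool_pos: [0.5265, 0.145, 0.1976]
orientation: [-0.0, 0.597, 0.802, -0.0]
wrist_force: [-0.9, 2.7, 1.3]
finger_gap: 0.0201
gripper_force: 1.3
```

Emit:
{"op": "apply_moves", "data": {"offset": [[-0.001,0,0],[-0.001,0,0],[-0.001,0,0],[-0.001,0,0],[-0.001,0,0]], "spin": [0,0,0,0,0]}}

```text
time_s: 8.95
tool_pos: [0.5279, 0.1402, 0.1976]
orientation: [-0.0, 0.597, 0.802, -0.0]
wrist_force: [-0.9, 3.1, 1.6]
finger_gap: 0.02
gripper_force: 1.2
```

Emit:
{"op": "apply_moves", "data": {"offset": [[-0.001,0,0],[-0.001,0,0],[-0.001,0,0],[-0.001,0,0],[-0.001,0,0]], "spin": [0,0,0,0,0]}}

```text
time_s: 9.37
tool_pos: [0.5293, 0.1353, 0.1976]
orientation: [-0.0, 0.598, 0.802, -0.0]
wrist_force: [-0.6, 2.5, 0.7]
finger_gap: 0.0201
gripper_force: 1.1
```

Emit:
{"op": "apply_moves", "data": {"offset": [[-0.001,0,0],[-0.001,0,0],[-0.001,0,0],[-0.001,0,0],[-0.001,0,0]], "spin": [0,0,0,0,0]}}

```text
time_s: 9.78
tool_pos: [0.5298, 0.1329, 0.1977]
orientation: [-0.003, 0.597, 0.802, 0.002]
wrist_force: [-7.7, 16.7, 5.3]
finger_gap: 0.0196
gripper_force: 8.9
```

Both contacts showed in the force. I'll back off and go round for a light tap against the back rail.

Emit:
{"op": "apply_moves", "data": {"offset": [[0.004,0,0],[0.008,0,0],[0.01,0,0],[0.01,0,-0.02],[0,0,-0.03]], "spin": [0,0,0,0,0], "claw": 0.43}}

```text
time_s: 10.2
tool_pos: [0.52, 0.1625, 0.2441]
orientation: [-0.003, 0.597, 0.802, -0.003]
wrist_force: [0.5, -0.2, 0.3]
finger_gap: 0.0486
gripper_force: 0.0
```

Emit:
{"op": "apply_moves", "data": {"offset": [[0,-0.016,-0.02],[0,-0.016,0],[0,-0.016,0],[0,-0.016,0],[0,-0.016,0]], "spin": [0,0,0,0,0]}}

```text
time_s: 10.62
tool_pos: [0.4442, 0.1385, 0.2676]
orientation: [0.0, 0.598, 0.802, -0.0]
wrist_force: [0.2, -0.5, 0.4]
finger_gap: 0.0501
gripper_force: 0.0
```

Emit:
{"op": "apply_moves", "data": {"offset": [[-0.017,0,0],[-0.017,0,0],[-0.017,0,0],[-0.017,0,0],[-0.017,0,0]], "spin": [0,0,0,0,0]}}

```text
time_s: 11.03
tool_pos: [0.4693, 0.0565, 0.2676]
orientation: [0.0, 0.597, 0.802, -0.0]
wrist_force: [1.3, 0.5, -0.4]
finger_gap: 0.0501
gripper_force: 0.0
```

Emit:
{"op": "apply_moves", "data": {"offset": [[0,0,0],[0,0,0],[0,0,0],[0,0,0],[0,0,0]], "spin": [0.12,0.12,0.12,0.12,0.12]}}

```text
time_s: 11.45
tool_pos: [0.4692, 0.0572, 0.2674]
orientation: [0.0, 0.81, 0.587, -0.0]
wrist_force: [0.5, -0.0, -0.6]
finger_gap: 0.0497
gripper_force: 0.0
```

Emit:
{"op": "apply_moves", "data": {"offset": [[0,0,0],[0,0,0],[0,0,0],[0,0,0],[0,0,0]], "spin": [0.12,0.12,0.12,0.12,0.12]}}

```text
time_s: 11.87
tool_pos: [0.4692, 0.0573, 0.2675]
orientation: [0.0, 0.947, 0.322, -0.0]
wrist_force: [0.2, 0.9, 0.3]
finger_gap: 0.0503
gripper_force: 0.0
```

Emit:
{"op": "apply_moves", "data": {"offset": [[0,0,0],[0,0,0],[0,0,0],[0,0,0],[0,0,0]], "spin": [0.12,0.12,0.12,0.008,0]}}

```text
time_s: 12.28
tool_pos: [0.4692, 0.0572, 0.2675]
orientation: [0.0, 0.989, 0.147, -0.0]
wrist_force: [-0.7, 0.2, 0.3]
finger_gap: 0.0502
gripper_force: 0.0
```

```bash
python3 - <<'E'
from h import *
p,d=robot.capture("side"); cv2.imwrite("pics/s3.png",cv2.resize(p[180:285,215:355,::-1],(800,600),interpolation=cv2.INTER_CUBIC))
s=robot.sense(); t=s["tool_pos"]; D=t[:2]*1000-[589,45]; a=np.radians(16.6)
print(t,"stop x,y",D@[np.cos(a),np.sin(a)],D@[-np.sin(a),np.cos(a)],s["joint_positions"])
E
```

```text
[0.46919871 0.05718573 0.26749776] stop x,y -111.32695370903039 45.903697698480066 [ 4.93908068e-02 -2.41425289e-01  1.78943955e+00 -2.91003505e-04
  1.59375092e+00  1.32373931e+00]
```

View pics/s3.png

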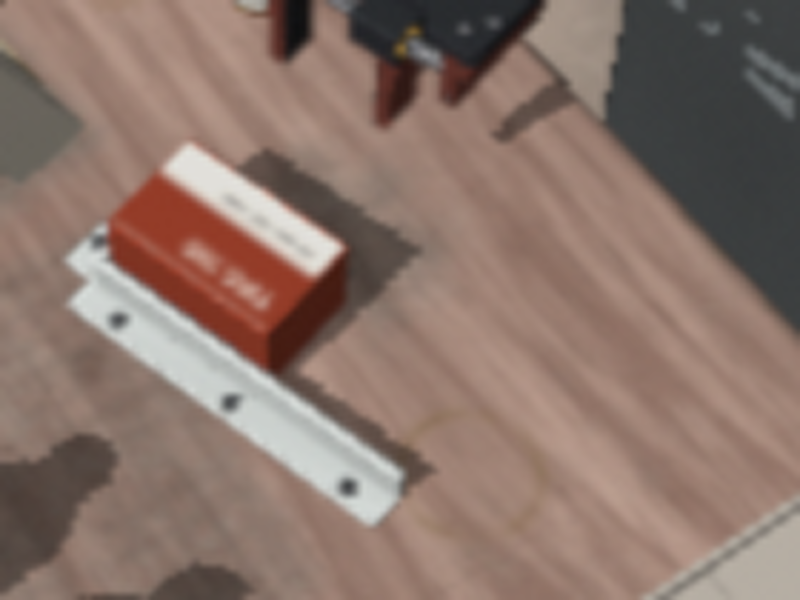

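The carton sits in the corner against both rails, with its right end at (110,220). A light tap on the long side will make sure of the flush fit.

Emit:
{"op": "apply_moves", "data": {"offset": [[0,0,0.015],[0,0,0.02],[0,0,0.02],[0,0,0.015],[0,0,0]], "spin": [0,0,0,0,0]}}

```text
time_s: 12.75
tool_pos: [0.468, 0.057, 0.1939]
orientation: [-0.0, 0.989, 0.147, -0.003]
wrist_force: [0.2, 1.0, -0.3]
finger_gap: 0.0499
gripper_force: 0.0
```

Emit:
{"op": "apply_moves", "data": {"offset": [[0.008,0,0],[0.01,0,0],[0.01,0,0],[0.006,0,0],[0.003,0,0]], "spin": [0,0,0,0,0]}}

```text
time_s: 13.17
tool_pos: [0.506, 0.068, 0.1991]
orientation: [0.0, 0.989, 0.146, 0.001]
wrist_force: [-0.7, -0.0, -0.7]
finger_gap: 0.0504
gripper_force: 0.0
```

Emit:
{"op": "apply_moves", "data": {"offset": [[0.001,0,0],[0.001,0,0],[0.001,0,0],[0.001,0,0],[0.001,0,0]], "spin": [0,0,0,0,0]}}

```text
time_s: 13.58
tool_pos: [0.5091, 0.069, 0.1978]
orientation: [0.0, 0.989, 0.146, -0.001]
wrist_force: [-8.8, -4.1, 6.2]
finger_gap: 0.05
gripper_force: 4.8
```

Emit:
{"op": "apply_moves", "data": {"offset": [[0.001,0,0],[-0.004,0,0],[-0.008,0,0],[-0.01,0,0],[-0.01,0,0]], "spin": [0,0,0,0,0]}}

```text
time_s: 14.0
tool_pos: [0.4791, 0.0601, 0.1974]
orientation: [-0.0, 0.989, 0.146, 0.0]
wrist_force: [0.0, 0.3, 0.1]
finger_gap: 0.0498
gripper_force: 0.0
```

Emit:
{"op": "apply_moves", "data": {"offset": [[-0.01,0,-0.03],[0,0,-0.035],[0,0,-0.035],[-0.02,0,-0.03],[-0.03,0,0]], "spin": [0,0,0,0,0]}}

```text
time_s: 14.42
tool_pos: [0.4229, 0.0429, 0.3344]
orientation: [0.001, 0.989, 0.146, 0.006]
wrist_force: [0.4, -0.0, 2.1]
finger_gap: 0.0499
gripper_force: 0.0
```

Emit:
{"op": "apply_moves", "data": {"offset": [[0,-0.04,0],[0,-0.04,0],[0,-0.04,0],[0,-0.04,0],[0,0,0]], "spin": [0,0,0,0,0]}}

```text
time_s: 14.83
tool_pos: [0.3735, 0.2008, 0.3276]
orientation: [-0.002, 0.989, 0.15, 0.0]
wrist_force: [0.4, 0.1, -0.5]
finger_gap: 0.0502
gripper_force: 0.0
```

```bash
python3 - <<'E'
from h import *
p,d=robot.capture("side"); q,_=robot.capture("top")
a=cv2.resize(p[180:285,215:340,::-1],(400,336),interpolation=cv2.INTER_CUBIC);b=cv2.resize(q[145:250,185:310,::-1],(400,336),interpolation=cv2.INTER_CUBIC)
cv2.imwrite("pics/f.png",np.hstack([a,b]))
z=cloud("side",d)[...,2]; m=(z>.042)&(z<.06); m[:195]=0;m[290:]=0;m[:,:225]=0;m[:,290:]=0
w=ray("side",np.argwhere(m)[:,::-1],.05)[:,:2]*1000
print(cv2.minAreaRect(w.astype(np.float32)),robot.sense()["tool_pos"])
E
```

```text
((548.820556640625, 84.43030548095703), (63.40174102783203, 96.84867858886719), 16.628833770751953) [0.37525948 0.19711085 0.3274645 ]
```

View pics/f.png

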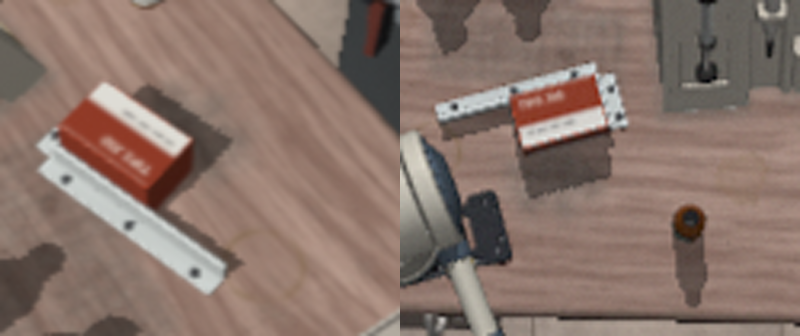

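The carton is flush in the corner in both views (side about (125,145), top about (560,112)), and the brown bottle hasn't moved.

```bash
python3 -c "
from rig import robot
print(robot.finish_job())"
```

```text
the job is handed in; nothing more can be done
None
```

The carton stands in the corner of the stop, its long side against the back rail and its end against the end rail. Contact with each rail showed in the wrist force, both views look flush, and I handed the job in at about 15 s.

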